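# Dial the parts carousel to the cup bin and put the stray cup away

### The arm

A 6-joint arm with a two-finger parallel gripper is mounted at the origin on a cart in front of the work surface, level with it; the furniture and walls round the work are solid. World frame = base frame: x ahead of the robot, y to its left, z up, the work surface at z = 0. Lengths are in mm, angles in rad, forces in N, time in s.
With the tool pointing down it reaches from about 325 to 925 mm from the base axis. Payload 3.1 kg.
Tool frame: the origin (TCP) lies midway between the tips of the shut fingers; the grasp point (between the pads) lies 19 mm behind it (env.tcp_to_grasp is the distance from the TCP to the grasp point, in mm); z points along the fingers, y is the line along which they close (so a half turn about z gives the same grasp; the last joint's range is limited). The gripper opens to 85 mm and grips with 20 to 120 N. Pads are 22 mm wide; open, the fingers measure 114 mm over their backs; the gripper's body (76 mm by 85 mm) begins 54 mm behind the grasp point. The pads swing forward as they close: fully open they stand 13 mm farther back than shut.
Start: joints at [1.231, 0.217, 1.613, -0, 1.311, -0.112], TCP at [141.127, 608.87, 231.3] pointing down, gripper open.
Joint ranges: [-2.75, 2.75], [-0.78, 2.1], [0.31, 2.55], [-1.13, 4.27], [0.13, 2.63], [-2.58, 2.58]. Speed limits (rad/s): [2.79, 2.79, 3.14, 3.14, 3.14, 3.14].

### API

Orientations are given as a rotation vector (axis times angle).
In Python, from plant import monitor, vision, close_job, env gives the robot as it stands.
- The arm moves only by the tool apply_moves, never from a script. Its arguments are lists of equal length, an entry for each row: "xyz": the shift along the tool's x, y, z in m, a list of three; "turn": the turn, a rotation vector about the tool's x, y, z in degrees, a list of three; "grip": the opening in per cent of the stroke, from 0 (shut) to 100 (fully open). In form: {"xyz": [[tx, ty, tz], ...], "turn": [[rx, ry, rz], ...], "grip": [grip, ...]}. A call has 1 to 5 rows; each row shifts and turns the commanded pose from where the row before left it, along the tool's axes as they then stand; what a row does not reach is not made up. A row lasts 1/10 s, in which the tool goes at most 50 mm and 8.59 degrees, less where a joint would pass 70% of its speed; a pose out of reach is approached as far as the arm can. A call is refused whole if a number of a shift passes 0.05 or a number of a turn 8.59, either way. A call with a gripper value outside its range is refused whole. The fingers move at their own pace and stop on an object; "grip_force" is the grip in N (left out, the last holds). Time passes only in rows, so rows that do not move let the fingers close. It gives the time, the measured TCP pose, the force, the opening and the grip force at its end, in the units of the state.
- monitor.observe(): the state, without advancing time (a new reading comes with each control period).
- vision.get_image(name): name is "scene" or "side" or "wrist"; returns a dict with "frame" (420x560x3 uint8, blue, green, red), "mtx" (3x3 intrinsics, pixels), "D" ([k1, k2, p1, p2, k3] as OpenCV has them; the pictures are not rectified), "R" (3x3) and "t" (3): a world point X has camera coordinates R X + t. Camera axes: x right, y down, z forward; pixel columns grow to the right and rows downward; lengths in mm; the calibration is good to about 2 mm. A picture is of the moment at which its call begins. There is no depth.
- close_job(): hands the job in; it is judged then, once.
Trained networks look in a picture, given as the dict that the camera call returned (one of the last four; its "shot" number tells which), for a name from the list of things; names that differ only in an ending like _2 or _b are one class to them, and where a whole thing is asked for, a point or a joint stands for the part that bears it (a point fixed in the world has none). Each returns a list of dicts, best first, with "score" (0 to 1); they miss things now and then, are a little off and sometimes report something else, mostly with a low value. They report only what shows in the picture. A call takes as long as a camera call. They do not tell look-alikes from the thing itself.
- vision.look_for(picture, name): "bbox" ([left, top, right, bottom] in pixels, round what is visible of it).
- vision.place_of(picture, name): "uv" ([column, row] in pixels: a listed point, or the origin of a listed thing).
The state is a dict: "clock": time; "joints": joint angles; "joint_velocities": joint speeds; "tau": joint torques, N m; "tcp_pos": TCP position; "ee_rot": TCP orientation; "contact_force": force on the tool from outside, world axes, zero at the start; "ft_torque": the same for the moment, N m; "gripper_width": opening from 0.0 (shut) to 1.0 (fully open); "grasp_force": force on a finger pad.
Only numpy, scipy, OpenCV 4.12 (cv2) and the standard library are available. Lean on these libraries where they do the work, as an engineer would, in place of code of your own. Each camera call takes 0.05 s, during which the arm holds its last target. There are 200 camera calls.

### The job

A ceramic welding cup has been left standing on the bench. Turn the parts carousel by its crank until the bin that already holds the other ceramic cup stands squarely in the open loading window at the front of the clear guard, then put the stray cup into that bin, let go and leave the bin in the window.

Things in the scene. Friction and masses are not known exactly. Their poses are not given: they have to be found in the camera images.
- cup: The stray terracotta-coloured ceramic cup, a small nozzle 21 mm wide below, narrower above, 44 mm tall, about 30 g, standing upright on the bench on the robot's left among a thicker steel bush (35 mm across, 36 mm tall), a flat washer and a lying hex bolt. Origin: centre of its underside; z up along the cup.
- cup_bin (a point): Centre of the inner floor (23 mm above the bench) of the right one of four round steel pots on the turning disc: inner diameter 80 mm, rim 58 mm above the bench. Its sample, a like cup (top at 67 mm), is fixed upright 24 mm from this centre towards the carousel's axis; drop about 10 mm outward of the centre. The other bins hold a bolt, a washer and a short bush.
- crank_knob (a point): Middle (128 mm above the bench) of the crank's upright round black knob, 18 mm thick, from 102 to 150 mm above the bench; does not spin. It circles the upright axis at 80 mm, exactly opposite cup_bin (also at 80 mm), so the axis is midway between them. Turns without limit either way, under 2 N, stays where left. The flat crank arm is 22 mm wide; all of the guard below ends at 85 mm.
- window (a point): Middle of the loading window, 80 mm from the carousel's axis on the fixed stand's side facing the robot (within 15 degrees), at the guard's upper face, 80 mm above the bench. The clear, aluminium-edged guard covers the other three bins; the window is 104 mm wide and open to the front. cup_bin is squarely in it when straight below this point. Stand 280 x 290 mm.
Things that resemble listed ones, but are neither listed nor needed, are in the scene too. Leave any purple look-alike of the cup alone.

How it is judged (in metres and radians):
On the way, in this order (a step that is already met when the one before it is completed fails the run):
1. the bin with the sample cup stands in the loading window, the stray cup not yet in it (horizontal distance between cup_bin and window below 0.018 m and horizontal distance between cup and cup_bin above 0.06 m), for 0.2 s.
2. the stray cup is in that bin (horizontal distance between cup_bin and window below 0.018 m and horizontal distance between cup and cup_bin below 0.04 m and z of cup in the frame of cup_bin below 0.03 m), for 0.2 s.
At the end, for the whole second after the job is handed in: The bin with the sample cup is in the loading window (its centre within 18 mm of straight below the window's middle), and the stray cup rests in that bin, upright or fallen over: its underside's centre within 40 mm of the bin's centre and less than 30 mm above the bin's floor, at rest (all of step 2 and z of cup in the frame of cup_bin above -0.005 m and linear speed of cup below 0.03 m/s); the robot touches nothing.
It also fails if it takes over 58 s, if anything falls off the work surface, if the arm or the gripper's body presses on something with over 40 N, if the wrist force passes 120 N, or if a joint passes its speed limit or range.

## Working session

There is one attempt and no reset: what is moved stays moved. The work goes in short steps, Python scripts to look and compute and a tool call to move; the robot and the scene stay as the last step left them, time stands still between calls to the robot, and variables do not carry over. Pictures are saved under pics/ and viewed, at most 10 in all, crops included, and the job is handed in when it is done.

Besides the shell and the picture viewer there is one more tool, called in YAML: its name, and indented under it one key for each argument. apply_moves: Moves the arm, as the interface text tells. Its arguments: {"type":"object","properties":{"xyz":{"type":"array"},"turn":{"type":"array"},"grip":{"type":"array"},"grip_force":{"type":"number"}},"required":["xyz","turn","grip"]}

```bash
mkdir -p pics; cat > h.py <<'E'
import numpy as np, cv2
from plant import monitor, vision, close_job, env
def ray(p,uv):
    n=cv2.undistortPoints(np.array([[uv]],float),np.array(p["mtx"],float),np.array(p["D"],float))[0,0]
    R=np.array(p["R"]);t=np.array(p["t"]).ravel()
    return -R.T@t, R.T@np.array([n[0],n[1],1.])
def atz(p,uv,z):
    o,d=ray(p,uv); return o+d*(z-o[2])/d[2]
def proj(p,X):
    return cv2.projectPoints(np.array([X],float),cv2.Rodrigues(np.array(p["R"],float))[0],np.array(p["t"],float),np.array(p["mtx"],float),np.array(p["D"],float))[0].ravel()
def tri(obs):
    A=np.zeros((3,3));b=np.zeros(3)
    for p,uv in obs:
        o,d=ray(p,uv);d/=np.linalg.norm(d);M=np.eye(3)-np.outer(d,d);A+=M;b+=M@o
    return np.linalg.solve(A,b)
E
python3 - <<'E'
from h import *
ps={}
for c in ("scene","side","wrist"):
    p=ps[c]=vision.get_image(c); cv2.imwrite(f"pics/{c}0.png",p["frame"])
    for n,z in (("cup",0),("cup_bin",23),("crank_knob",128),("window",80)):
        for r in vision.place_of(p,n)[:4]:
            print(c,n,np.round(r["uv"]),round(r["score"],2),np.round(atz(p,r["uv"],z)))
s=monitor.observe();print(s["clock"],s["tcp_pos"],s["ee_rot"],s["gripper_width"])
a=np.hstack([ps["scene"]["frame"],ps["side"]["frame"]]);cv2.imwrite("pics/a.png",cv2.resize(a,(800,300)))
E
```

```text
scene cup [198. 249.] 0.62 [470. 349.   0.]
scene cup [203. 260.] 0.57 [447. 319.   0.]
scene cup_bin [321. 241.] 0.62 [594. 118.  23.]
scene crank_knob [407. 225.] 0.89 [597. -47. 128.]
scene crank_knob [320. 239.] 0.27 [486.  79. 128.]
scene window [346. 257.] 0.9 [513.  36.  80.]
side cup [329. 307.] 0.75 [383. 259.   0.]
side cup [299. 319.] 0.72 [425. 308.   0.]
side cup [267. 330.] 0.6 [472. 354.   0.]
side cup_bin [263. 228.] 0.83 [590. 121.  23.]
side crank_knob [286. 151.] 0.7 [601. -38. 128.]
side window [308. 192.] 0.97 [518.  32.  80.]
0.75 [141.12850411 608.90366306 231.36813876] [3.57073890e-01 3.12121192e+00 1.63586842e-04] 0.9982495241021945
```

View pics/scene0.png

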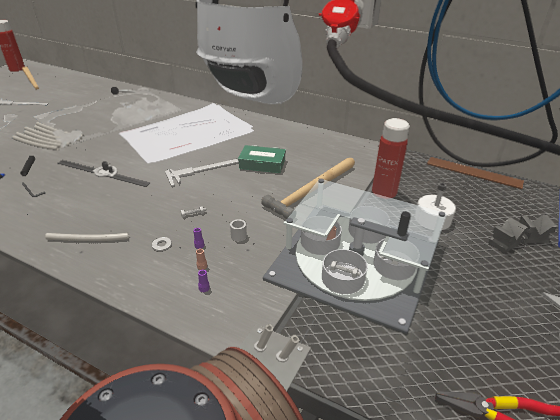

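View pics/side0.png

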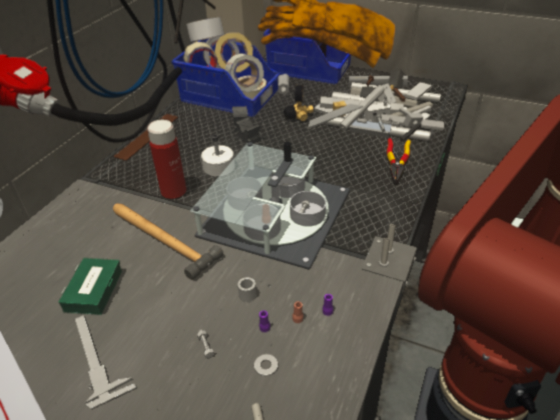

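View pics/wrist0.png

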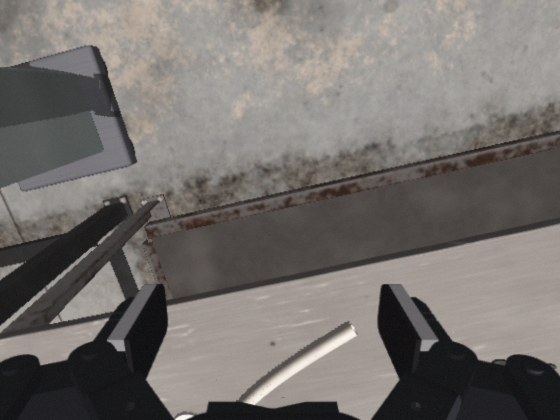

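The scene view has the terracotta cup at about (202,260), between purple look-alikes at (198,238) and (203,281). The side view has it at about (298,312), with the purples at (264,321) and (328,305). The sample-cup bin is on the carousel's left (scene ~(321,235)). The knob is on the right (scene ~(405,222)). I'll confirm the cup in one crop and refine the positions.

```bash
python3 - <<'E'
from h import *
S=vision.get_image("scene");D=vision.get_image("side")
cr=lambda p,x,y:cv2.resize(p["frame"][y:y+100,x:x+130],(390,300),interpolation=cv2.INTER_CUBIC)
cv2.imwrite("pics/crop1.png",np.hstack([cr(S,140,205),cr(D,230,265)]))
for p in(S,D):
    print([(np.round(r["bbox"]),round(r["score"],2)) for r in vision.look_for(p,"cup")[:4]])
# terracotta mask centroid, axial mid-height 20
for p,(x,y,w,h) in((S,(185,240,40,40)),(D,(280,290,40,40))):
    f=p["frame"][y:y+h,x:x+w].astype(int); m=(f[...,2]-f[...,0]>35)&(f[...,2]-f[...,1]>20)
    v,u=np.nonzero(m);print(m.sum(),u.min()+x,u.max()+x,v.min()+y,v.max()+y)
    p["c"]=[u.mean()+x,v.mean()+y]; print(np.round(p["c"]),np.round(atz(p,p["c"],20)))
print("cup mid tri",tri([(S,S["c"]),(D,D["c"])]))
for n in("cup_bin","crank_knob","window"):
    a,b=[vision.place_of(p,n)[0]["uv"] for p in(S,D)];print(n,np.round(tri([(S,a),(D,b)])))
print("bush",atz(S,(238,238),0),atz(D,(247,297),0))
E
```

```text
[(array([200., 269., 207., 293.]), 0.77), (array([200., 246., 207., 272.]), 0.62), (array([192., 230., 203., 245.]), 0.53)]
[(array([292., 304., 306., 322.]), 0.74), (array([324., 294., 332., 316.]), 0.71), (array([262., 313., 272., 334.]), 0.62)]
169 196 206 248 269
[201. 259.] [431. 311.  20.]
192 292 302 301 322
[297. 312.] [429. 308.  20.]
cup mid tri [428.79762143 309.41684227  22.36790885]
cup_bin [596. 118.  21.]
crank_knob [599. -44. 129.]
window [517.  38.  78.]
bush [542.1522396  293.10039249   0.        ] [ 5.43053687e+02  2.97746646e+02 -1.13686838e-13]
```

View pics/crop1.png

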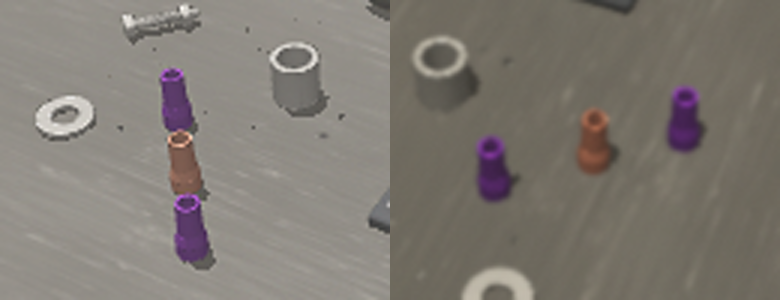

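The crop shows the terracotta cup in the middle of the row with a purple one on each side, so it is at about (429, 309). The carousel axis is at about (598, 37), and the bin and knob are each about 81 mm from it, as described. The bin needs a 90° turn counter-clockwise. I'll square the tool and go to the knob.

apply_moves:
  xyz:
    - [0,0,0]
    - [0,0,0]
    - [-0.027,-0.0384,0]
    - [-0.027,-0.0384,0]
    - [-0.027,-0.0384,0]
  turn:
    - [0,0,-6.5]
    - [0,0,-6.5]
    - [0,0,0]
    - [0,0,0]
    - [0,0,0]
  grip: [60,60,60,60,60]

```text
clock: 1.75
tcp_pos: [222.5, 492.5, 231.2]
ee_rot: [-0.001, 3.141, -0.0]
contact_force: [-0.0, -0.3, 0.5]
gripper_width: 0.6
grasp_force: 0.0
```

apply_moves:
  xyz:
    - [-0.027,-0.0384,0]
    - [-0.027,-0.0384,0]
    - [-0.027,-0.0384,0]
    - [-0.027,-0.0384,0]
    - [-0.027,-0.0384,0]
  turn:
    - [0,0,0]
    - [0,0,0]
    - [0,0,0]
    - [0,0,0]
    - [0,0,0]
  grip: [60,60,60,60,60]

```text
clock: 2.25
tcp_pos: [357.7, 299.9, 231.7]
ee_rot: [0.001, 3.141, 0.001]
contact_force: [0.5, -0.9, 0.5]
gripper_width: 0.598
grasp_force: 0.0
```

apply_moves:
  xyz:
    - [-0.0268,-0.0382,0]
    - [-0.0268,-0.0382,0]
    - [-0.0268,-0.0382,0]
    - [-0.0268,-0.0382,0]
    - [-0.0268,-0.0382,0]
  turn:
    - [0,0,0]
    - [0,0,0]
    - [0,0,0]
    - [0,0,0]
    - [0,0,0]
  grip: [60,60,60,60,60]

```text
clock: 2.75
tcp_pos: [491.6, 108.6, 231.7]
ee_rot: [0.002, 3.141, 0.0]
contact_force: [0.9, 0.4, 0.2]
gripper_width: 0.603
grasp_force: 0.0
```

apply_moves:
  xyz:
    - [-0.0268,-0.0382,0]
    - [-0.0268,-0.0382,0]
    - [-0.0268,-0.0382,0]
    - [-0.0268,-0.0382,0]
    - [0,0,0]
  turn:
    - [0,0,0]
    - [0,0,0]
    - [0,0,0]
    - [0,0,0]
    - [0,0,0]
  grip: [60,60,60,60,60]

```text
clock: 3.25
tcp_pos: [600.4, -47.6, 231.3]
ee_rot: [0.01, 3.139, -0.004]
contact_force: [0.3, 0.8, 0.4]
gripper_width: 0.598
grasp_force: 0.0
```

```bash
python3 - <<'E'
from h import *
s=monitor.observe();print(s["clock"],s["tcp_pos"])
for c in("wrist","scene","side"):
    p=vision.get_image(c)
    if c=="wrist":cv2.imwrite("pics/w1.png",p["frame"])
    for n,z in(("crank_knob",128),("cup_bin",23),("window",80)):
        for r in vision.place_of(p,n)[:2]:print(c,n,np.round(r["uv"]),round(r["score"],2),np.round(atz(p,r["uv"],z),1))
E
```

```text
3.25 [600.44074187 -47.60358266 231.31879724]
wrist crank_knob [281. 212.] 0.62 [600.3 -42.4 128. ]
wrist cup_bin [445. 172.] 0.81 [594.7 118.3  23. ]
wrist window [385.  89.] 0.67 [518.4  36.8  80. ]
scene crank_knob [407. 222.] 0.67 [604.6 -44.9 128. ]
scene cup_bin [323. 242.] 0.89 [594.3 112.1  23. ]
scene window [345. 256.] 0.8 [516.   38.9  80. ]
side crank_knob [290. 151.] 0.77 [590.8 -40.  128. ]
side cup_bin [261. 229.] 0.97 [591.7 127.1  23. ]
side window [308. 195.] 0.84 [512.5  39.8  80. ]
```

View pics/w1.png

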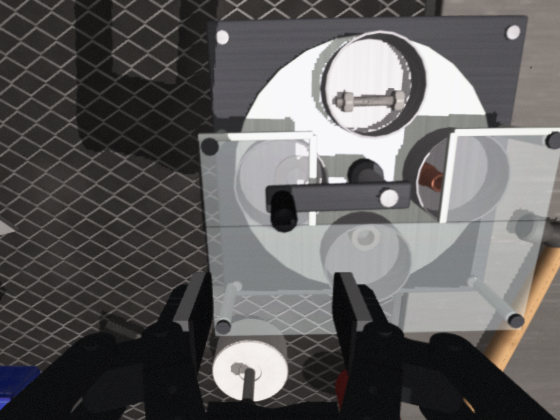

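The wrist view shows the knob at (284,210), just off centre between the fingers. The crank arm points right to its hub, and the sample cup shows at (432,178) in the right-hand bin. I'll descend and grip the knob.

apply_moves:
  xyz:
    - [0,0.0045,0.04]
    - [0,0,0.04]
    - [0,0,0.031]
    - [0,0,0]
    - [0,0,0]
  turn:
    - [0,0,0]
    - [0,0,0]
    - [0,0,0]
    - [0,0,0]
    - [0,0,0]
  grip: [60,60,60,15,15]
  grip_force: 20

```text
clock: 4.35
tcp_pos: [597.5, -38.0, 120.3]
ee_rot: [-0.001, -3.141, 0.0]
contact_force: [-1.5, -5.6, -5.0]
gripper_width: 0.272
grasp_force: 5.6
```

apply_moves:
  xyz:
    - [0,0,0]
    - [0,0,0]
    - [0,0,0]
    - [0,0,0]
    - [0,0,0]
  turn:
    - [0,0,0]
    - [0,0,0]
    - [0,0,0]
    - [0,0,0]
    - [0,0,0]
  grip: [10,10,10,10,10]

```text
clock: 4.85
tcp_pos: [598.2, -40.8, 121.1]
ee_rot: [0.001, 3.14, -0.008]
contact_force: [0.5, -6.9, -8.2]
gripper_width: 0.203
grasp_force: 22.7
```

apply_moves:
  xyz:
    - [-0.0139,0.0012,0]
    - [-0.0135,0.0036,0]
    - [-0.0126,0.0059,0]
    - [-0.0114,0.008,0]
    - [0,0,0]
  turn:
    - [0,0,0]
    - [0,0,0]
    - [0,0,0]
    - [0,0,0]
    - [0,0,0]
  grip: [10,10,10,10,10]

```text
clock: 5.35
tcp_pos: [652.6, -21.6, 121.4]
ee_rot: [0.0, 3.134, -0.007]
contact_force: [6.1, -5.1, -11.2]
gripper_width: 0.2
grasp_force: 22.4
```

apply_moves:
  xyz:
    - [-0.0092,0.0099,0]
    - [-0.008,0.0114,0]
    - [-0.0055,0.0126,0]
    - [-0.0032,0.0135,0]
    - [-0.0009,0.0125,0]
  turn:
    - [0,0,0]
    - [0,0,0]
    - [0,0,0]
    - [0,0,0]
    - [0,0,0]
  grip: [10,10,10,10,10]

```text
clock: 5.85
tcp_pos: [680.0, 38.7, 122.7]
ee_rot: [0.001, 3.133, -0.005]
contact_force: [2.4, -3.4, -6.4]
gripper_width: 0.2
grasp_force: 21.8
```

```bash
python3 - <<'E'
from h import *
s=monitor.observe();print(s["clock"],s["tcp_pos"],s["contact_force"])
for c in("scene","side"):
    p=vision.get_image(c)
    if c=="scene":cv2.imwrite("pics/s2.png",cv2.resize(p["frame"][160:340,240:480],(800,600)))
    for n,z in(("crank_knob",128),("cup_bin",23),("window",80)):
        for r in vision.place_of(p,n)[:2]:print(c,n,np.round(r["uv"]),round(r["score"],2),np.round(atz(p,r["uv"],z),1))
E
```

```text
5.85 [679.96350216  38.70540355 122.6848927 ] [ 2.40870278 -3.42628296 -6.39559345]
scene crank_knob [375. 189.] 0.82 [681.9  41.6 128. ]
scene crank_knob [204. 265.] 0.35 [333.5 220.6 128. ]
scene cup_bin [343. 278.] 0.93 [514.9  36.4  23. ]
scene window [347. 254.] 0.79 [520.5  36.9  80. ]
side crank_knob [243. 165.] 0.55 [667.6  50.7 128. ]
side cup_bin [308. 213.] 0.82 [514.7  35.9  23. ]
side window [308. 196.] 0.85 [511.4  43.2  80. ]
```

View pics/s2.png

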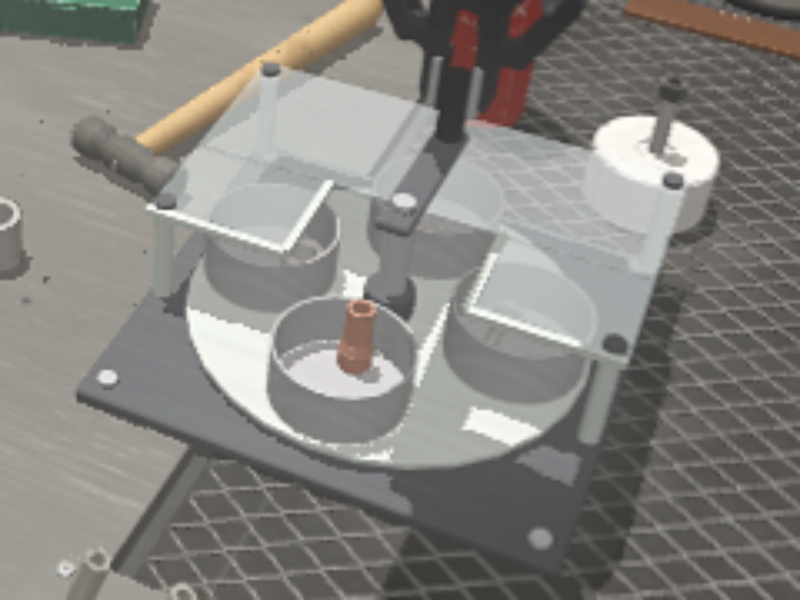

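The sample-cup bin now stands in the window: bin (515,36) against window (516,38). I'll let go, lift, and go to the cup.

apply_moves:
  xyz:
    - [0,0,0]
    - [0,0,0]
    - [0,0,0]
    - [0,0,-0.04]
    - [0,0,-0.04]
  turn:
    - [0,0,0]
    - [0,0,0]
    - [0,0,0]
    - [0,0,0]
    - [0,0,0]
  grip: [45,45,45,45,45]

```text
clock: 6.75
tcp_pos: [674.5, 40.5, 199.7]
ee_rot: [-0.002, -3.137, -0.0]
contact_force: [0.7, -0.5, 0.5]
gripper_width: 0.448
grasp_force: 0.0
```

apply_moves:
  xyz:
    - [0.0,0.0,-0.03]
    - [0.0314,0.0338,0]
    - [0.0314,0.0338,0]
    - [0.0314,0.0338,0]
    - [0.0314,0.0338,0]
  turn:
    - [0,0,0]
    - [0,0,0]
    - [0,0,0]
    - [0,0,0]
    - [0,0,0]
  grip: [60,60,60,60,60]

```text
clock: 7.25
tcp_pos: [549.4, 176.8, 231.4]
ee_rot: [0.003, 3.14, 0.001]
contact_force: [-0.0, 0.7, -1.4]
gripper_width: 0.598
grasp_force: 0.0
```

apply_moves:
  xyz:
    - [0.0314,0.0338,0]
    - [0.0314,0.0338,0]
    - [0.0314,0.0338,0]
    - [0.0314,0.0338,0]
    - [0,0,0]
  turn:
    - [0,0,0]
    - [0,0,0]
    - [0,0,0]
    - [0,0,0]
    - [0,0,0]
  grip: [60,60,60,60,60]

```text
clock: 7.75
tcp_pos: [421.4, 314.5, 231.2]
ee_rot: [0.008, -3.141, -0.003]
contact_force: [-0.4, 0.5, -0.1]
gripper_width: 0.601
grasp_force: 0.0
```

```bash
python3 - <<'E'
from h import *
s=monitor.observe();print(s["clock"],s["tcp_pos"],s["ee_rot"],s["gripper_width"])
W=vision.get_image("wrist");cv2.imwrite("pics/w2.png",W["frame"])
for r in vision.place_of(W,"cup")[:4]:print(np.round(r["uv"]),round(r["score"],2),np.round(atz(W,r["uv"],0),1))
f=W["frame"].astype(int);m=((f[...,2]-f[...,0]>35)&(f[...,2]-f[...,1]>20)).astype(np.uint8)
n,l,st,c=cv2.connectedComponentsWithStats(m)
for i in range(1,n):
    if st[i,4]>80:print(st[i],np.round(c[i]),np.round(atz(W,c[i],22),1))
for k in("scene","side"):
    p=vision.get_image(k)
    for n in("cup_bin","window"):
        r=vision.place_of(p,n)[0];print(k,n,np.round(atz(p,r["uv"],23 if n=="cup_bin" else 80),1))
E
```

```text
7.75 [421.35668767 314.54601943 231.19711013] [ 0.00817972 -3.14068835 -0.00349559] 0.6007815175105049
[227. 138.] 0.87 [385.1 269.1   0. ]
[267. 182.] 0.84 [430.2 309.1   0. ]
[304. 224.] 0.72 [475.4 348.6  -0. ]
[257 174  20  28 436] [266. 187.] [429.9 308.6  22. ]
[  0 280  25  29 456] [ 10. 292.] [548.2  30.   22. ]
[209 389  19  13 202] [218. 395.] [686.7 250.9  22. ]
scene cup_bin [517.4  42.6  23. ]
scene window [510.7  40.4  80. ]
side cup_bin [514.5  42.7  23. ]
side window [519.9  29.6  80. ]
```

View pics/w2.png

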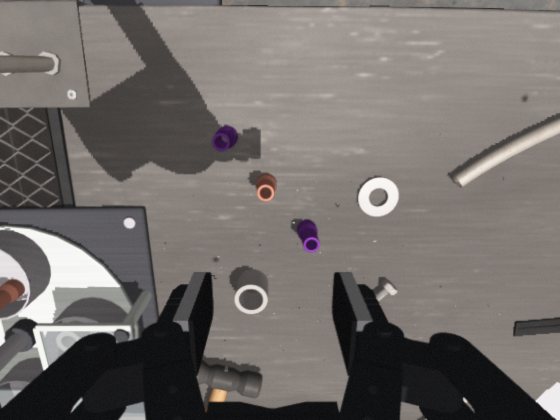

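The wrist view shows the terracotta cup at (266,187), i.e. about (430,309), clear of the purples at (225,138) and (309,235). I'll descend in two steps.

apply_moves:
  xyz:
    - [-0.006,-0.004,0.045]
    - [0,0,0.045]
    - [0,0,0.045]
    - [0,0,0.02]
    - [0,0,0]
  turn:
    - [0,0,0]
    - [0,0,0]
    - [0,0,0]
    - [0,0,0]
    - [0,0,0]
  grip: [60,60,60,60,60]

```text
clock: 8.65
tcp_pos: [428.1, 304.5, 71.0]
ee_rot: [-0.004, -3.133, 0.007]
contact_force: [-1.1, -0.1, 0.0]
gripper_width: 0.599
grasp_force: 0.0
```

apply_moves:
  xyz:
    - [0,0,0]
    - [0,0,0]
  turn:
    - [0,0,0]
    - [0,0,0]
  grip: [60,60]

```text
clock: 8.85
tcp_pos: [433.1, 307.9, 77.5]
ee_rot: [0.002, 3.138, 0.003]
contact_force: [0.7, -0.4, 0.5]
gripper_width: 0.601
grasp_force: 0.0
```

apply_moves:
  xyz:
    - [0,0,0]
    - [0,0,0]
  turn:
    - [0,0,0]
    - [0,0,0]
  grip: [60,60]

```text
clock: 9.05
tcp_pos: [432.3, 307.7, 77.1]
ee_rot: [0.001, 3.139, 0.002]
contact_force: [0.3, 0.5, -0.1]
gripper_width: 0.6
grasp_force: 0.0
```

apply_moves:
  xyz:
    - [0,0,0]
    - [0,0,0]
  turn:
    - [0,0,0]
    - [0,0,0]
  grip: [60,60]

```text
clock: 9.25
tcp_pos: [431.3, 307.3, 75.8]
ee_rot: [0.001, 3.141, 0.001]
contact_force: [-0.6, 0.4, 0.7]
gripper_width: 0.602
grasp_force: 0.0
```

apply_moves:
  xyz:
    - [0.0015,0.0015,0.02]
    - [0,0,0.02]
    - [0,0,0.015]
    - [0,0,0.008]
    - [0,0,0]
  turn:
    - [0,0,0]
    - [0,0,0]
    - [0,0,0]
    - [0,0,0]
    - [0,0,0]
  grip: [60,60,60,60,60]

```text
clock: 9.75
tcp_pos: [428.5, 308.0, 10.9]
ee_rot: [-0.001, -3.139, 0.002]
contact_force: [0.6, -0.4, -0.2]
gripper_width: 0.599
grasp_force: 0.0
```

apply_moves:
  xyz:
    - [0,0,0]
    - [0,0,0]
    - [0,0,0]
    - [0,0,0]
    - [0,0,0]
  turn:
    - [0,0,0]
    - [0,0,0]
    - [0,0,0]
    - [0,0,0]
    - [0,0,0]
  grip: [45,30,20,5,5]
  grip_force: 25

```text
clock: 10.25
tcp_pos: [430.5, 309.2, 13.4]
ee_rot: [0.002, 3.14, 0.002]
contact_force: [-0.7, 0.3, 4.3]
gripper_width: 0.207
grasp_force: 24.8
```

apply_moves:
  xyz:
    - [0,0,0]
    - [0,0,0]
    - [0,0,0]
  turn:
    - [0,0,0]
    - [0,0,0]
    - [0,0,0]
  grip: [5,5,5]

```text
clock: 10.55
tcp_pos: [430.5, 309.2, 13.4]
ee_rot: [0.001, 3.14, 0.002]
contact_force: [0.1, -0.6, 5.4]
gripper_width: 0.211
grasp_force: 24.9
```

apply_moves:
  xyz:
    - [0,0,-0.02]
    - [0,0,-0.04]
    - [0,0,-0.045]
    - [0,0,-0.035]
    - [0,0,0]
  turn:
    - [0,0,0]
    - [0,0,0]
    - [0,0,0]
    - [0,0,0]
    - [0,0,0]
  grip: [5,5,5,5,5]

```text
clock: 11.05
tcp_pos: [433.5, 310.7, 158.5]
ee_rot: [0.001, 3.131, 0.009]
contact_force: [0.7, -0.4, 0.5]
gripper_width: 0.207
grasp_force: 24.6
```

apply_moves:
  xyz:
    - [-0.0075,-0.027,0]
    - [-0.0094,-0.034,0]
    - [-0.0094,-0.034,0]
    - [-0.0094,-0.034,0]
    - [-0.0094,-0.034,0]
  turn:
    - [0,0,0]
    - [0,0,0]
    - [0,0,0]
    - [0,0,0]
    - [0,0,0]
  grip: [5,5,5,5,5]

```text
clock: 11.55
tcp_pos: [473.4, 144.1, 150.6]
ee_rot: [-0.001, -3.139, 0.001]
contact_force: [-0.2, 0.3, 0.3]
gripper_width: 0.211
grasp_force: 24.6
```

apply_moves:
  xyz:
    - [-0.0094,-0.034,0]
    - [-0.0094,-0.034,0]
    - [-0.0075,-0.027,0]
    - [-0.003,-0.011,0]
    - [0,0,0]
  turn:
    - [0,0,0]
    - [0,0,0]
    - [0,0,0]
    - [0,0,0]
    - [0,0,0]
  grip: [5,5,5,5,5]

```text
clock: 12.05
tcp_pos: [503.1, 38.5, 151.1]
ee_rot: [-0.005, -3.139, -0.0]
contact_force: [0.3, 1.1, 0.5]
gripper_width: 0.21
grasp_force: 24.7
```

apply_moves:
  xyz:
    - [0,0,0]
    - [0,0,0]
    - [0,0,0]
    - [0,0,0]
    - [0,0,0]
  turn:
    - [0,0,0]
    - [0,0,0]
    - [0,0,0]
    - [0,0,0]
    - [0,0,0]
  grip: [5,5,5,5,5]

```text
clock: 12.55
tcp_pos: [503.7, 40.1, 152.4]
ee_rot: [-0.0, 3.141, 0.0]
contact_force: [0.2, 0.2, -0.4]
gripper_width: 0.209
grasp_force: 24.7
```

```bash
python3 - <<'E'
from h import *
s=monitor.observe();print(s["clock"],s["tcp_pos"],s["grasp_force"],s["gripper_width"])
for k in("scene","side","wrist"):
    p=vision.get_image(k)
    if k=="side":cv2.imwrite("pics/sd3.png",cv2.resize(p["frame"][90:270,160:400],(800,600)))
    if k=="scene":a=p["frame"].copy()
    for n in("cup_bin","window"):
        r=vision.place_of(p,n)
        if r:print(k,n,round(r[0]["score"],2),np.round(atz(p,r[0]["uv"],23 if n=="cup_bin" else 80),1))
E
```

```text
12.55 [503.65621236  40.12135665 152.38970806] 24.664678442559307 0.20874484162873094
scene cup_bin 0.97 [515.1  40.6  23. ]
scene window 0.7 [508.8  31.4  80. ]
side cup_bin 0.58 [512.3  49.   23. ]
side window 0.84 [511.   33.8  80. ]
wrist cup_bin 0.57 [516.5  39.1  23. ]
wrist window 0.73 [515.8  39.4  80. ]
```

View pics/sd3.png

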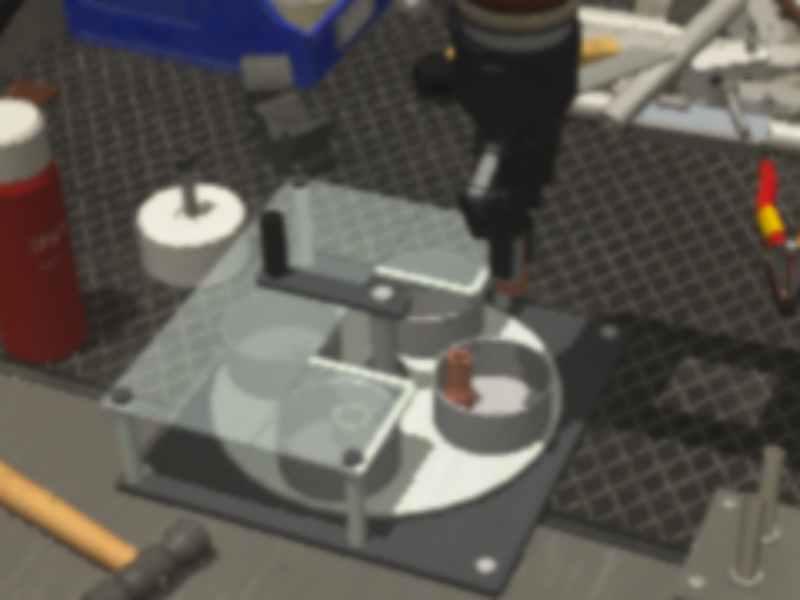

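The bin is squarely in the window and the cup is held above it, about 11 mm outward of its centre. I'll lower, release and retreat.

apply_moves:
  xyz:
    - [-0.001,0,0.03]
    - [0,0,0.03]
    - [0,0,0.025]
    - [0,0,0.015]
    - [0,0,0.008]
  turn:
    - [0,0,0]
    - [0,0,0]
    - [0,0,0]
    - [0,0,0]
    - [0,0,0]
  grip: [5,5,5,5,5]

```text
clock: 13.5
tcp_pos: [503.3, 39.6, 42.5]
ee_rot: [-0.002, -3.138, -0.0]
contact_force: [-0.4, -0.2, -0.2]
gripper_width: 0.209
grasp_force: 24.7
```

apply_moves:
  xyz:
    - [0,0,0]
    - [0,0,0]
    - [0,0,0.002]
    - [0,0,0]
    - [0,0,0]
  turn:
    - [0,0,0]
    - [0,0,0]
    - [0,0,0]
    - [0,0,0]
    - [0,0,0]
  grip: [5,5,5,5,5]

```text
clock: 14.0
tcp_pos: [505.3, 39.5, 43.0]
ee_rot: [0.001, 3.14, -0.0]
contact_force: [-0.8, -0.0, -0.4]
gripper_width: 0.206
grasp_force: 24.7
```

apply_moves:
  xyz:
    - [0,0,0.002]
    - [0,0,0.002]
    - [0,0,0]
    - [0,0,0]
    - [0,0,0]
  turn:
    - [0,0,0]
    - [0,0,0]
    - [0,0,0]
    - [0,0,0]
    - [0,0,0]
  grip: [5,5,26,30,32]

```text
clock: 14.5
tcp_pos: [504.8, 39.5, 38.3]
ee_rot: [0.001, 3.141, -0.0]
contact_force: [0.2, 0.6, -0.6]
gripper_width: 0.323
grasp_force: 0.0
```

apply_moves:
  xyz:
    - [0,0,0]
    - [0,0,-0.01]
    - [0,0,-0.02]
    - [0,0,-0.04]
    - [0,0,-0.04]
  turn:
    - [0,0,0]
    - [0,0,0]
    - [0,0,0]
    - [0,0,0]
    - [0,0,0]
  grip: [32,32,32,32,32]

```text
clock: 15.0
tcp_pos: [503.9, 39.6, 149.4]
ee_rot: [-0.001, -3.14, -0.0]
contact_force: [0.6, -0.1, 0.4]
gripper_width: 0.32
grasp_force: 0.0
```

apply_moves:
  xyz:
    - [0,0,-0.04]
    - [0,0.03,-0.03]
    - [0,0.04,0]
    - [0,0.04,0]
    - [0,0,0]
  turn:
    - [0,0,0]
    - [0,0,0]
    - [0,0,0]
    - [0,0,0]
    - [0,0,0]
  grip: [32,32,32,32,32]

```text
clock: 15.5
tcp_pos: [504.7, 153.5, 219.9]
ee_rot: [-0.006, 3.139, 0.004]
contact_force: [-0.4, -0.9, -0.5]
gripper_width: 0.321
grasp_force: 0.0
```

```bash
python3 - <<'E'
from h import *
s=monitor.observe();print(s["clock"],s["tcp_pos"],s["grasp_force"],s["contact_force"])
q=[]
for k in("scene","side","wrist"):
    p=vision.get_image(k)
    f=p["frame"];
    c=proj(p,[515,39,40]);x,y=[int(max(0,v)) for v in (c[0]-55,c[1]-60)]
    q.append(cv2.resize(f[y:y+120,x:x+110],(265,290)))
    for n,z in(("cup_bin",23),("window",80),("cup",23)):
        for r in vision.place_of(p,n)[:5 if n=="cup" else 1]:
            print(k,n,round(r["score"],2),np.round(atz(p,r["uv"],z),1))
cv2.imwrite("pics/fin.png",np.hstack(q))
E
```

```text
15.5 [504.73110773 153.45108595 219.88556479] 0.0 [-0.43133566 -0.86395292 -0.47544901]
scene cup_bin 0.81 [517.   36.4  23. ]
scene window 0.86 [513.5  37.3  80. ]
scene cup 0.76 [367.2 254.2  23. ]
scene cup 0.64 [507.4  40.3  23. ]
scene cup 0.48 [459.9 338.9  23. ]
side cup_bin 0.68 [519.   39.6  23. ]
side window 0.81 [510.1  41.5  80. ]
side cup 0.76 [375.5 281.2  23. ]
side cup 0.69 [464.4 361.5  23. ]
side cup 0.68 [513.5  45.3  23. ]
side cup 0.65 [493.6  37.9  23. ]
wrist cup_bin 0.67 [516.   37.8  23. ]
wrist window 0.64 [517.3  36.8  80. ]
wrist cup 0.8 [386.7 262.   23. ]
wrist cup 0.66 [507.1  38.7  23. ]
wrist cup 0.63 [475.3 336.   23. ]
```

View pics/fin.png

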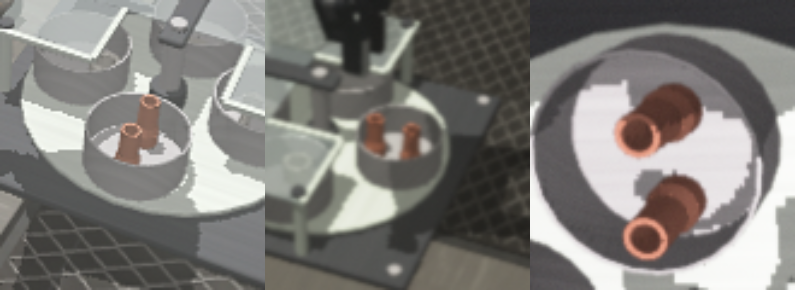

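All three views show both cups upright in the bin, the bin square in the window, and the robot clear of everything. I'll hand the job in.

```bash
python3 -c "
from plant import close_job
print(close_job())"
```

```text
the job is handed in; nothing more can be done
None
```

I turned the carousel until the sample-cup bin stood in the loading window, placed the stray cup upright in it with the gripper clear, and handed the job in at about 15.7 s of the 58 s; the hand-in gave no verdict.

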